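# Make up a centrifuge counterweight on the sprung balance

### The job

Make up the counterweight for a centrifuge run: first take the tube rack off the balance pan and stand it upright on the blue mat, then lay yellow ballast plates in the pan until its needle comes to rest within the red band. With the needle at rest there, press the green button down to record it; the counterweight stays in the pan, and every plate not needed ends up in the grey tray. Leave the red band and everything else on the bench where they are.

Things in the scene. Friction and masses are not known exactly. Their poses are not given: they have to be found in the camera images.
- pan_floor (a point): Centre of the inner floor of the balance's rectangular steel pan: 150 x 130 mm outside, 142 x 122 mm inside, rim 10 mm above the floor. Axes of the balance: x away from the robot, y left, z up. Empty, the floor stands 129 mm above the bench. The white base below is 160 x 240 x 45 mm; the scale plate (72 to 116 mm from the pan's centre along +y, 50 mm along +x) is 108 mm high.
- pan (a joint): How far the sprung pan has sunk, in m: 0 empty, grows downward, at most 0.068. The pan moves only up and down; it sinks 11 to 13 mm for each ballast plate and 14 mm for the tube rack.
- pointer (a point): Middle of the black needle that hangs from the pan at its left far corner and goes down with it, in front of (on the +x side of) the white scale plate; the needle is 34 mm long and 4 mm thick.
- mark_c (a point): Centre of the red band (46 mm wide, 20 mm tall) on the white scale plate behind the needle. Its height differs from start to start; it stays where it is. The needle is in the band when its height is within 10 mm of this point's.
- mark (a joint): How far down the red band is set, in m: the value of pan at which the needle stands at the band's middle. Starts between 0.024 and 0.048.
- record (a joint): Travel of the green record button in m, 0 up, 0.006 fully down; it springs back. A press counts beyond 0.004; fully down takes 4 N.
- record_top (a point): Centre of the top of the green round push button (32 mm across) on its grey tower at the balance's right (-y) end, 105 mm from the pan's centre. It is pressed straight down.
- rack_c (a point): Centre of the white tube rack, a block 105 (x) x 50 (y) x 38 mm (z) with two rows of green and orange tube caps standing 7 mm above its top; 220 g. It starts on the pan.
- mat_top (a point): Centre of the top of the flat blue mat on the bench, 180 (x) x 130 (y) x 3 mm, fixed.
- tray_in (a point): Centre of the inner floor of the grey open tray, 200 (x) x 140 (y) mm outside, 192 x 132 mm inside, floor 4 mm thick, rim 18 mm above the floor; fixed.
- plate1_c (a point): Centre of yellow ballast plate 1: a flat steel bar 90 (x) x 45 (y) x 6 mm (z), about 190 g, with a small bright disc in the middle; it starts flat on the bench. Four to six such plates are present (None: absent).
- plate2_c (a point): Centre of yellow ballast plate 2: a flat steel bar 90 (x) x 45 (y) x 6 mm (z), about 190 g, with a small bright disc in the middle; it starts flat on the bench. Four to six such plates are present (None: absent).
- plate3_c (a point): Centre of yellow ballast plate 3: a flat steel bar 90 (x) x 45 (y) x 6 mm (z), about 190 g, with a small bright disc in the middle; it starts flat on the bench. Four to six such plates are present (None: absent).
- plate4_c (a point): Centre of yellow ballast plate 4: a flat steel bar 90 (x) x 45 (y) x 6 mm (z), about 190 g, with a small bright disc in the middle; it starts flat on the bench. Four to six such plates are present (None: absent).
- plate5_c (a point): Centre of yellow ballast plate 5: a flat steel bar 90 (x) x 45 (y) x 6 mm (z), about 190 g, with a small bright disc in the middle; it starts flat on the bench. Four to six such plates are present (None: absent).
- plate6_c (a point): Centre of yellow ballast plate 6: a flat steel bar 90 (x) x 45 (y) x 6 mm (z), about 190 g, with a small bright disc in the middle; it starts flat on the bench. Four to six such plates are present (None: absent).
- cap: Bystander, to be left alone: red bottle cap, 40 mm across, 14 mm high; origin at the centre of its underside.
- dish: Bystander, to be left alone: clear dish, 48 mm across, 13 mm high; origin at the centre of its underside.
There are look-alikes about, which are no part of the job. What is shaped like the part that bears plate1_c but black or pink is not meant.

How it is judged:
By the outcome, as a careful person would: the job done as asked, in the order asked, and still so for the second after the job is handed in, with the robot touching nothing.
Of plate1, plate2, plate3, plate4, plate5, plate6 only 4 to 6 are there at a start; the rules pass over those that are not, and their reading is None.
At some moment in a run one of plate1, plate2, plate3, plate4, plate5, plate6 may be knocked a few centimetres aside while the robot is not near it.
Once in a run the grip may slacken for a moment while it holds something.
It also fails if it takes over 208 s, if anything falls off the work surface, if the arm or the gripper's body presses on something with over 40 N, if the wrist force passes 120 N, or if a joint passes its speed limit or range.

### The arm

A 6-joint arm with a two-finger parallel gripper is mounted at the origin on the work surface. World frame = base frame: x ahead of the robot, y to its left, z up, the work surface at z = 0. Lengths are in mm, angles in degrees, forces in N, time in s.
With the tool pointing down it reaches from about 350 to 850 mm from the base axis. Payload 8.1 kg.
Tool frame: the origin (TCP) lies midway between the tips of the shut fingers; the grasp point (between the pads) lies 19 mm behind it (r.grip_point_offset is the distance from the TCP to the grasp point, in mm); z points along the fingers, y is the line along which they close (so a half turn about z gives the same grasp; the last joint's range is limited). The gripper opens to 85 mm and grips with 20 to 120 N. Pads are 22 mm wide; open, the fingers measure 114 mm over their backs; the gripper's body (76 mm by 85 mm) begins 54 mm behind the grasp point. The pads swing forward as they close: fully open they stand 13 mm farther back than shut.
Start: joints at [71.253, 7.471, 85.268, -0, 87.261, -4.893], TCP at [143.648, 582.555, 231.292] pointing down, gripper open.
Joint ranges: [-169.43, 169.43], [-51.17, 129.36], [1.28, 143.12], [-76.62, 256.62], [0, 156.53], [-152.29, 152.29]. Speed limits (degrees/s): [136.94, 136.94, 159.86, 180, 180, 180].

### API

Orientations are given as [roll, pitch, yaw] about the fixed x, y, z axes, in that order (R = Rz(yaw) Ry(pitch) Rx(roll)).
In Python, from bench import r gives the robot as it stands.
- The arm moves only by the shell command python3 -m inch 'ROWS' [FORCE]. ROWS is JSON, one flat list of numbers, 7 for each row, row after row: the shift along the world's x, y, z in m, then the turn, a rotation vector about the world's x, y, z in degrees, then the closure in counts, from 0 (fully open) to 255 (shut). A call has 1 to 10 rows; each row shifts and turns the commanded pose from where the row before left it; what a row does not reach is not made up. A row lasts 1/10 s, in which the tool goes at most 50 mm and 8.59 degrees, less where a joint would pass 70% of its speed; a pose out of reach is approached as far as the arm can. A call with a gripper value outside its range is refused whole. The fingers move at their own pace and stop on an object; FORCE is the grip in N (left out, the last holds). Time passes only in rows, so rows that do not move let the fingers close. It gives the time, the measured TCP pose, the force and the opening at its end, in the units of the state.
- r.sense(): the state, without advancing time (a new reading comes with each control period).
- r.snapshot(name): name is "scene" or "top" or "wrist"; returns (picture, depth): 384x512x3 uint8, red, green, blue; 384x512 float32, mm along the optical axis (not along the pixel's ray), 0 where there is no reading.
- r.get_calibration(name): a dict with "fovy" (degrees; the focal length in pixels is half the picture's height over the tangent of half this angle, whatever the lens; pixels are square), "cx", "cy" (the principal point, pixels), "position" and "rotation" of the camera in the world; the wrist camera has in their place "tool_from_camera" (4x4, takes a point from camera to tool coordinates, whose origin is the TCP and whose axes are the flange's). Camera axes: x right, y up, looking along -z (the intrinsics and any distortion apply to the point x, -y, -z); pixel columns grow to the right and rows downward; lengths in mm; the calibration is good to about 2 mm. The wrist camera is an equidistant fisheye: a pixel r from the principal point sees the ray r / f radians off the axis. A picture is of the moment at which its call begins: read the wrist's pose just before it. get_calibration takes no time and is no camera call.
- r.hand_in(): hands the job in, once; it reports no verdict.
The state is a dict: "time": time; "joint_pos": joint angles; "qd": joint speeds; "joint_efforts": joint torques, N m; "tool_pos": TCP position; "tcp_rot": TCP orientation; "ft_force": force on the tool from outside, world axes, zero at the start; "wrist_torque": the same for the moment, N m; "finger_gap": finger opening in mm.
Only numpy, scipy, OpenCV 4.12 (cv2) and the standard library are available. Lean on these libraries where they do the work, as an engineer would, in place of code of your own. Each camera call takes 0.05 s, during which the arm holds its last target. There are 200 camera calls.

## Working session

There is one attempt and no reset: what is moved stays moved. The work goes in short steps, Python scripts to look and compute and a shell command to move; the robot and the scene stay as the last step left them, time stands still between calls to the robot, and variables do not carry over. Pictures are saved under pics/ and viewed, on a budget of 14 in all, crops included, one or two more only if the job needs it, and the job is handed in when it is done.

```bash
ls; mkdir -p pics; cat > h.py <<'E'
import numpy as np, cv2
from bench import r
def snap(n,f=None):
    im,d=r.snapshot(n)
    if f: cv2.imwrite('pics/'+f,im[:,:,::-1])
    return im,d
def cal(n):
    c=r.get_calibration(n); f=192/np.tan(np.radians(c['fovy']/2)); return c,f
def ray(n,u,v):
    c,f=cal(n); d=np.array([(u-c['cx'])/f,-(v-c['cy'])/f,-1.]); R=np.array(c['rotation']).reshape(3,3)
    return np.array(c['position']),R@d
def plane(n,u,v,z):
    p,d=ray(n,u,v); return p+d*(z-p[2])/d[2]
def dep(n,u,v,dd):
    p,d=ray(n,u,v); return p+d*dd
def cloud(n,d):
    v,u=np.mgrid[:384,:512]; p,D=ray(n,0,0); c,f=cal(n)
    R=np.array(c['rotation']).reshape(3,3)
    D=np.stack([(u-c['cx'])/f,-(v-c['cy'])/f,-np.ones(u.shape)],-1)@R.T
    return p+D*d[...,None]
E
python3 - <<'E'
from h import *
for n in('scene','top','wrist'): print(n,r.get_calibration(n))
a,d=snap('scene','s1.png'); b,e=snap('top','t1.png')
np.savez('t1.npz',a=a,d=d,b=b,e=e)
print(r.sense())
E
```

```text
pics
scene {'fovy': 49.89105401540911, 'cx': 252.8800932814167, 'cy': 195.2858683469083, 'position': array([1014.95674879, -494.29786798, 1282.04027871]), 'rotation': array([32.1879654 ,  0.18897345, 48.31484115])}
top {'fovy': 55.117517456753326, 'cx': 261.7338770168739, 'cy': 195.36464565968208, 'position': array([ 403.70637451,  -11.85097393, 1081.34786206]), 'rotation': array([  4.24617479,   0.60154555, -89.63493031])}
wrist {'fovy': 65.70646984690485, 'cx': 257.9661700377803, 'cy': 195.00086947010573, 'tool_from_camera': array([[-1.32876763e-03,  9.64151381e-01,  2.65349483e-01,
         6.91685064e+01],
       [ 9.99998774e-01,  1.50085805e-03, -4.45783253e-04,
         4.74421412e-01],
       [-8.28054446e-04,  2.65348565e-01, -9.64152194e-01,
        -1.43620872e+02],
       [ 0.00000000e+00,  0.00000000e+00,  0.00000000e+00,
         1.00000000e+00]])}
{'time': 0.1, 'joint_pos': array([ 7.12534324e+01,  7.51405187e+00,  8.53249568e+01,  5.64147434e-04,
        8.72630062e+01, -4.89247708e+00]), 'qd': array([ 0.00018245, -0.10592496, -0.02755742,  0.02176459, -0.0713247 ,
        0.0314324 ]), 'joint_efforts': array([ 1.45887941e-03, -5.70952034e+01, -5.01939404e+01, -2.11613342e-04,
        8.13447899e-03,  3.01930334e-05]), 'tool_pos': array([143.47058602, 582.05668434, 230.29687695]), 'tcp_rot': array([-1.79898405e+02, -9.26184929e-03,  1.66145874e+02]), 'ft_force': array([ 0.45798365,  0.78700567, -0.28713727]), 'wrist_torque': array([-0.00469912,  0.01256103,  0.03322421]), 'finger_gap': 85.57409783719264}
```

View pics/s1.png

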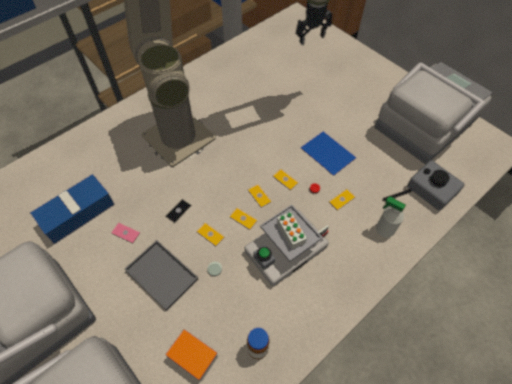

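View pics/t1.png

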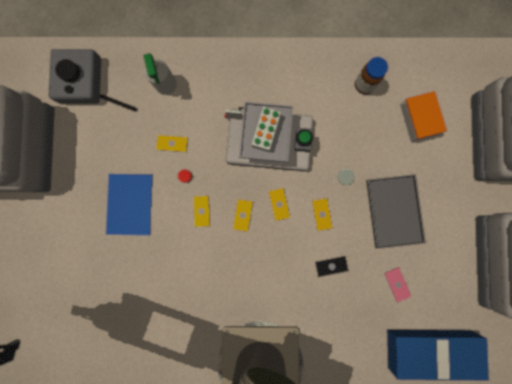

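The scene view shows five yellow plates: (286,179), (260,196), (243,219), (211,235) and (343,200). The look-alikes are black at (178,211) and pink at (126,233). The rack on the pan is at (292,228), the button at (264,254), the mat at (328,153) and the tray at (161,275). In the top view the same plates are at (172,144), (202,211), (243,215), (279,205) and (322,214). The needle and scale are near scene (322,230).

```bash
sed -i 's/^import numpy.*/&\nfrom scipy.spatial.transform import Rotation as Ro/; s/R=np.array(c\[.rotation.\]).reshape(3,3)/R=Ro.from_euler("xyz",c["rotation"],degrees=True).as_matrix()/' h.py
cat >> h.py <<'E'
def blobs(n,im,lo,hi,z,amin=25):
    "min-area rectangles of an HSV range, cast onto height z: centre xy, long, short, yaw of the long side"
    m=cv2.inRange(cv2.cvtColor(im,cv2.COLOR_RGB2HSV),lo,hi)
    m=cv2.morphologyEx(m,cv2.MORPH_CLOSE,np.ones((5,5)))
    out=[]
    for c in cv2.findContours(m,cv2.RETR_EXTERNAL,cv2.CHAIN_APPROX_NONE)[0]:
        if cv2.contourArea(c)<amin: continue
        P=np.array([plane(n,*p[0],z)[:2] for p in c],np.float32)
        (x,y),(w,h),a=cv2.minAreaRect(P)
        if w<h: w,h,a=h,w,a+90
        out.append((round(x),round(y),round(w),round(h),round((a+90)%180-90,1),c[:,0].mean(0).round().astype(int).tolist()))
    return out
YEL=((20,120,90),(33,255,255)); BLU=((105,150,60),(125,255,255)); RED=((0,170,90),(6,255,255)); GRN=((55,120,40),(80,255,255))
E
python3 - <<'E'
from h import *
t=np.load('t1.npz')
for n,i,k in(('top',t['b'],t['e']),('scene',t['a'],t['d'])):
    print(n)
    print('Y',*blobs(n,i,*YEL,6),sep='\n'); print('B',*blobs(n,i,*BLU,3,200),sep='\n'); print('R',*blobs(n,i,*RED,10,6),sep='\n'); print('G',*blobs(n,i,*GRN,80,25),sep='\n')
C=cloud('top',t['e']); S=cloud('scene',t['d'])
for nm,u,v in(('floor',480,300-50),('pan',255,155),('cap row',267,128),('button',305,137),('tray',395,210),('base',235,150),('scale',236,113)):
    print(nm,C[v,u].round())
for v in range(100,120): print(v,[tuple(C[v,u].round().astype(int)) for u in range(224,250,4)]) if v%3==0 else 0
im=t['a'][190:290,230:340]; cv2.imwrite('pics/c1.png',cv2.resize(im,None,fx=7,fy=6,interpolation=cv2.INTER_CUBIC)[:600,:,::-1])
E
```

```text
top
Y
(426, 56, 90, 46, -9.0, [242, 215])
(430, -176, 89, 46, 10.1, [322, 214])
(437, 177, 88, 47, 1.2, [201, 211])
(458, -50, 90, 46, 12.9, [279, 204])
(638, 269, 91, 45, 85.8, [172, 143])
B
(26, -509, 255, 113, -89.5, [441, 356])
(457, 391, 170, 120, -0.7, [129, 204])
(870, -343, 61, 53, -44.5, [377, 68])
R
(540, 227, 33, 32, 1.2, [184, 176])
G
(642, -118, 31, 30, -0.1, [305, 137])
(835, 313, 83, 20, 15.9, [151, 68])
scene
Y
(431, -178, 90, 45, 9.3, [210, 234])
(460, -52, 90, 46, 13.3, [243, 218])
(639, 266, 91, 45, 85.9, [342, 199])
(426, 54, 91, 45, -9.3, [259, 195])
(439, 175, 91, 46, 3.5, [285, 179])
B
(801, -289, 55, 54, -41.7, [258, 339])
(16, -479, 246, 156, 89.6, [73, 208])
(457, 389, 171, 120, -0.9, [328, 153])
R
(540, 224, 36, 29, -46.5, [314, 188])
G
(629, -111, 33, 31, 72.7, [264, 252])
(790, 345, 60, 38, 25.6, [394, 203])
floor [ 331. -616.   30.]
pan [582.  17. 117.]
cap row [646. -14. 152.]
button [ 634. -116.  107.]
tray [ 443. -391.   -2.]
base [610.  77.  45.]
scale [700.  70. 102.]
102 [(np.int64(764), np.int64(115), np.int64(2)), (np.int64(764), np.int64(103), n
[... 1152 characters left out ...]
4(126)), (np.int64(701), np.int64(37), np.int64(117))]
114 [(np.int64(708), np.int64(107), np.int64(67)), (np.int64(702), np.int64(94), np.int64(87)), (np.int64(701), np.int64(82), np.int64(91)), (np.int64(699), np.int64(71), np.int64(96)), (np.int64(699), np.int64(60), np.int64(97)), (np.int64(691), np.int64(47), np.int64(126)), (np.int64(693), np.int64(37), np.int64(117))]
117 [(np.int64(720), np.int64(115), np.int64(-3)), (np.int64(702), np.int64(97), np.int64(56)), (np.int64(702), np.int64(85), np.int64(59)), (np.int64(701), np.int64(73), np.int64(62)), (np.int64(699), np.int64(62), np.int64(67)), (np.int64(685), np.int64(47), np.int64(118)), (np.int64(685), np.int64(37), np.int64(118))]
```

View pics/c1.png

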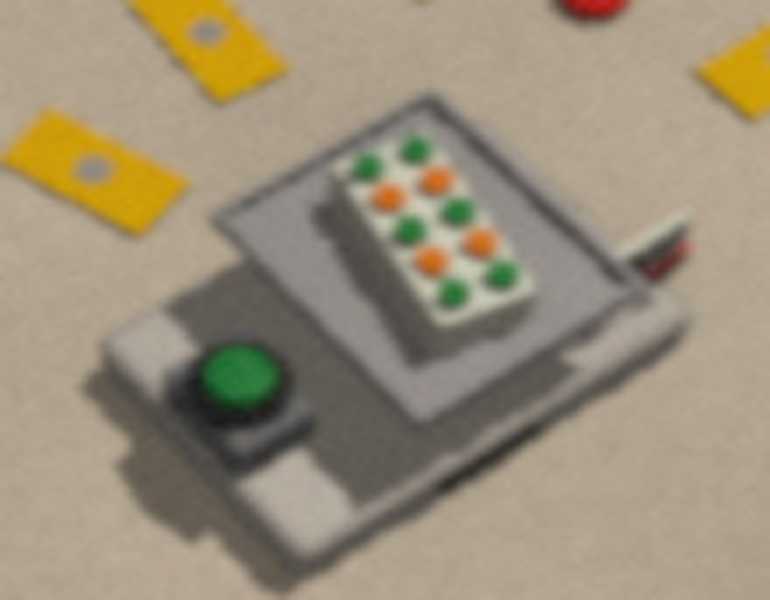

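```bash
python3 - <<'E'
from h import *
t=np.load('t1.npz')
for n,k in(('top','e'),('scene','d')):
    C=cloud(n,cv2.medianBlur(t[k],3)); 
    reg=(C[...,0]>520)&(C[...,0]<760)&(C[...,1]>-170)&(C[...,1]<130)
    for nm,lo,hi in(('pan',108,200),('rack',140,200)):
        m=(reg&(C[...,2]>lo)&(C[...,2]<hi)).astype(np.uint8)
        m=cv2.morphologyEx(m,cv2.MORPH_OPEN,np.ones((3,3)))
        cs=max(cv2.findContours(m,cv2.RETR_EXTERNAL,cv2.CHAIN_APPROX_NONE)[0],key=cv2.contourArea)
        zt=125 if nm=='pan' else 153
        P=np.array([plane(n,*p[0],zt)[:2] for p in cs],np.float32)
        print(n,nm,cv2.minAreaRect(P), np.median(C[m>0][:,2]))
    m=reg&(C[...,2]>38)&(C[...,2]<52); P=C[m][:,:2].astype(np.float32); print('base',cv2.minAreaRect(P))
    i=t['b' if n=='top' else 'a']
    hsv=cv2.cvtColor(i,cv2.COLOR_RGB2HSV)
    m=cv2.inRange(hsv,(0,0,25),(179,70,95))
    for c in cv2.findContours(m,cv2.RETR_EXTERNAL,cv2.CHAIN_APPROX_NONE)[0]:
        P=np.array([plane(n,*p[0],20)[:2] for p in c],np.float32)
        R=cv2.minAreaRect(P)
        if 100<min(R[1]) and max(R[1])<260: print('tray?',R)
    B=blobs(n,i,*GRN,107,25)+blobs(n,i,(5,150,120),(17,255,255),156,4)+blobs(n,i,*GRN,156,3); print(B)
    hs=cv2.inRange(hsv,(85,10,100),(110,80,255))
E
```

```text
top pan ((644.1113891601562, -8.526634216308594), (133.076416015625, 152.40235900878906), 85.01654052734375) 116.79597283138418
top rack ((645.1148681640625, -10.52001953125), (50.15229797363281, 106.70000457763672), 73.3609848022461) 154.487108828406
base ((644.7291870117188, -16.434585571289062), (248.13787841796875, 161.55149841308594), 84.8846435546875)Traceback (most recent call last):
  File "<stdin>", line 18, in <module>
  File "h.py", line 14, in plane
    p,d=ray(n,u,v); return p+d*(z-p[2])/d[2]
        ~~~^^^^^^^
  File "h.py", line 11, in ray
    c,f=cal(n); d=np.array([(u-c['cx'])/f,-(v-c['cy'])/f,-1.]); R=Ro.from_euler("xyz",c["rotation"],degrees=True).as_matrix()
        ~~~^^^
  File "h.py", line 9, in cal
    c=r.get_calibration(n); f=192/np.tan(np.radians(c['fovy']/2)); return c,f
ValueError: time passes only in moves, steps and waits
```

```bash
python3 - <<'E'
import re
s=open('h.py').read()
s=s.replace("def cal(n):\n    c=r","import functools\n@functools.lru_cache(None)\ndef cal(n):\n    c=r")
open('h.py','w').write(s)
E
python3 - <<'E'
from h import *
t=np.load('t1.npz')
for n,k,ik in(('top','e','b'),('scene','d','a')):
    i=t[ik]; C=cloud(n,cv2.medianBlur(t[k],3))
    print('button',blobs(n,i,*GRN,107,25))
    hsv=cv2.cvtColor(i,cv2.COLOR_RGB2HSV)
    reg=(C[...,0]>300)&(C[...,0]<600)&(C[...,1]>-500)&(C[...,1]<-270)&(C[...,2]<35)
    m=cv2.inRange(hsv,(0,0,0),(179,255,110))*reg.astype(np.uint8)
    m=cv2.morphologyEx(m,cv2.MORPH_OPEN,np.ones((5,5)))
    cs=max(cv2.findContours(m,cv2.RETR_EXTERNAL,cv2.CHAIN_APPROX_NONE)[0],key=cv2.contourArea)
    print('tray',cv2.minAreaRect(np.array([plane(n,*p[0],22)[:2] for p in cs],np.float32)))
print(r.sense()['time'])
E
```

```text
button [(635, -115, 30, 30, -0.1, [305, 137]), (823, 304, 81, 19, 15.9, [151, 68])]
tray ((439.8299560546875, -382.5147705078125), (197.55709838867188, 144.5225830078125), 6.669493198394775)
button [(638, -120, 32, 31, 72.7, [264, 252]), (795, 326, 59, 37, 25.6, [394, 203])]
tray ((444.841552734375, -391.6634521484375), (201.74459838867188, 143.36741638183594), 6.8504767417907715)
0.1
```

```bash
python3 - <<'E'
from h import *
t=np.load('t1.npz'); i=t['a']
a=np.radians(-5); nx=np.array([np.cos(a),np.sin(a),0]); ny=np.array([-np.sin(a),np.cos(a),0]); P0=np.array([644,-8.5,0])+50*nx
for v in range(222,242):
    row=[]
    for u in range(314,332):
        p,d=ray('scene',u,v); q=p+d*(((P0-p)@nx)/(d@nx)); row.append(((q-P0)@ny,q[2]))
    px=i[v,314:332].astype(int)
    k=[j for j in range(18) if px[j,0]-px[j,1]>35]
    print(v,[(314+j,round(row[j][0]),round(row[j][1]),tuple(px[j].tolist())) for j in k])
E
python3 -m inch '[0.05,-0.05,0,0,0,0,0, 0.035,-0.05,0,0,0,-1.35,0, 0.035,-0.05,0,0,0,-1.35,0, 0.035,-0.05,0,0,0,0,0, 0.035,-0.05,0,0,0,0,0, 0.035,-0.05,0,0,0,0,0, 0.03,-0.04,0,0,0,0,0, 0.03,-0.04,0,0,0,0,0, 0.03,-0.04,0,0,0,0,0, 0.03,-0.04,0,0,0,0,0]' 60
```

```text
222 []
223 []
224 []
225 []
226 []
227 []
228 []
229 []
230 [(327, 119, 62, (140, 97, 87))]
231 [(327, 121, 53, (142, 86, 75)), (328, 127, 46, (169, 126, 110))]
232 [(326, 117, 50, (106, 63, 56)), (327, 123, 44, (132, 88, 77))]
233 [(325, 113, 48, (96, 51, 46)), (326, 119, 41, (102, 63, 57))]
234 [(324, 109, 45, (88, 47, 41))]
235 [(322, 100, 49, (91, 54, 55)), (323, 105, 42, (92, 50, 45))]
236 []
237 []
238 []
239 []
240 []
241 []
time: 1.1
tool_pos: [443.0, 180.5, 231.1]
tcp_rot: [180.0, -0.0, 163.4]
ft_force: [-0.3, 0.6, 0.5]
finger_gap: 85.3
```

```bash
python3 -m inch '[0.036,-0.034,0,0,0,0,0, 0.036,-0.034,0,0,0,0,0, 0.036,-0.034,0,0,0,0,0, 0.036,-0.034,0,0,0,0,0, 0.03,-0.03,0,0,0,0,0, 0.029,-0.026,0,0,0,0,0, 0,0,0,0,0,0,0, 0,0,0,0,0,0,0]'
python3 - <<'E'
from h import *
print(r.sense()['joint_pos'].round()); snap('wrist','w1.png')
E
```

```text
time: 1.9
tool_pos: [645.1, -10.3, 229.8]
tcp_rot: [-180.0, -0.1, 163.4]
ft_force: [0.2, 0.7, -0.7]
finger_gap: 85.7
[ -5.  15.  77.   0.  88. -79.]
```

View pics/w1.png

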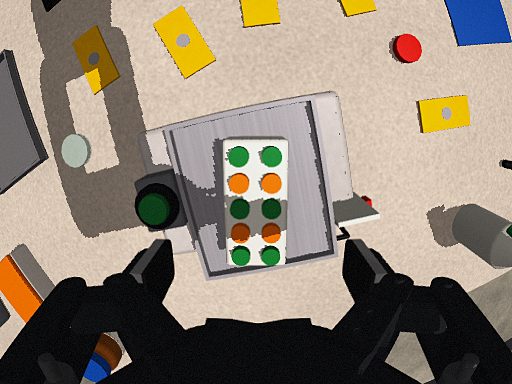

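The wrist view shows the rack centred between the fingers at (256,200), aligned with the closing line. The needle is at (343,234). I'll descend and grip.

```bash
python3 -m inch '[0,0,-0.03,0,0,0,0, 0,0,-0.03,0,0,0,0, 0,0,-0.028,0,0,0,0, 0,0,-0.02,0,0,0,0, 0,0,0,0,0,0,0, 0,0,0,0,0,0,120, 0,0,0,0,0,0,120, 0,0,0,0,0,0,160, 0,0,0,0,0,0,200, 0,0,0,0,0,0,200]' 60
python3 -m inch '[0,0,0,0,0,0,200, 0,0,0.02,0,0,0,200, 0,0,0.03,0,0,0,200, 0,0,0.03,0,0,0,200, 0,0,0.03,0,0,0,200, 0,0,0,0,0,0,200]'
```

```text
time: 2.95
tool_pos: [646.3, -9.6, 124.4]
tcp_rot: [180.0, 0.1, 163.4]
ft_force: [2.4, 0.5, 1.6]
finger_gap: 49.1
time: 3.55
tool_pos: [647.5, -9.9, 238.7]
tcp_rot: [179.9, 0.4, 163.4]
ft_force: [-0.2, -0.3, -1.3]
finger_gap: 48.6
```

```bash
python3 -m inch '[-0.019,0.04,0,0,0,0,200, -0.019,0.04,0,0,0,0,200, -0.019,0.04,0,0,0,0,200, -0.019,0.04,0,0,0,0,200, -0.019,0.04,0,0,0,0,200, -0.019,0.04,0,0,0,0,200, -0.019,0.04,0,0,0,0,200, -0.019,0.04,0,0,0,0,200, -0.019,0.04,0,0,0,0,200, -0.019,0.04,0,0,0,0,200]'
python3 -m inch '[0,0,0,0,0,0,200, 0,0,0,0,0,0,200]'
python3 - <<'E'
from h import *
snap('wrist','w2.png')
a,d=snap('scene','s2.png'); np.savez('s2.npz',a=a,d=d)
E
```

```text
time: 4.55
tool_pos: [453.6, 391.3, 231.3]
tcp_rot: [-179.9, -0.1, 163.4]
ft_force: [1.6, -0.7, -1.8]
finger_gap: 48.8
time: 4.75
tool_pos: [454.1, 390.7, 231.4]
tcp_rot: [-179.9, -0.1, 163.6]
ft_force: [1.2, -0.7, -2.3]
finger_gap: 48.9
```

View pics/w2.png

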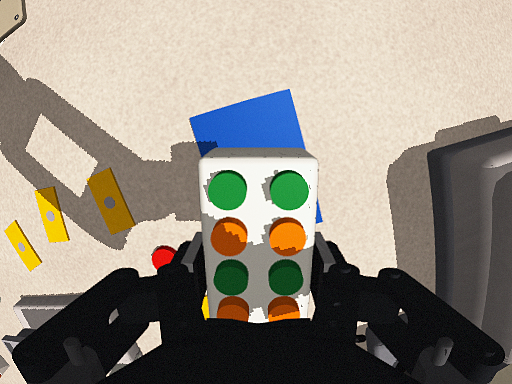

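The rack is held level over the mat, which is visible beneath it at (250,150). I'll lower it, with a slow last part.

```bash
python3 -m inch '[0,0,-0.03,0,0,0,200, 0,0,-0.035,0,0,0,200, 0,0,-0.035,0,0,0,200, 0,0,-0.035,0,0,0,200, 0,0,-0.035,0,0,0,200, 0,0,-0.025,0,0,0,200, 0,0,-0.014,0,0,0,200, 0,0,0,0,0,0,200]'
python3 -m inch '[0,0,-0.003,0,0,0,200, 0,0,0,0,0,0,200]'
python3 -m inch '[0,0,-0.002,0,0,0,200, 0,0,0,0,0,0,200]'
```

```text
time: 5.65
tool_pos: [454.4, 388.1, 21.7]
tcp_rot: [-179.8, -0.2, 163.3]
ft_force: [-0.9, 0.1, -1.8]
finger_gap: 48.9
time: 5.85
tool_pos: [456.7, 390.9, 23.0]
tcp_rot: [179.9, 0.1, 163.4]
ft_force: [-0.8, 0.6, -2.6]
finger_gap: 48.7
time: 6.05
tool_pos: [455.9, 390.8, 20.2]
tcp_rot: [179.9, 0.1, 163.5]
ft_force: [0.2, -0.1, -2.5]
finger_gap: 48.8
```

```bash
for i in 1; do python3 -m inch '[0,0,-0.003,0,0,0,200, 0,0,0,0,0,0,200]' | grep -E 'pos|force'; python3 -m inch '[0,0,-0.002,0,0,0,200, 0,0,0,0,0,0,200]'| grep -E 'pos|force';  python3 -m inch '[0,0,-0.002,0,0,0,200, 0,0,0,0,0,0,200]'| grep -E 'pos|force'; done
```

```text
tool_pos: [455.2, 390.3, 16.1]
ft_force: [0.2, 1.2, -2.3]
tool_pos: [455.3, 390.5, 15.5]
ft_force: [-6.4, -4.8, 9.6]
tool_pos: [455.4, 390.5, 15.4]
ft_force: [-13.5, -9.8, 27.2]
```

```bash
python3 -m inch '[0,0,0.002,0,0,0,200, 0,0,0,0,0,0,150, 0,0,0,0,0,0,60, 0,0,0,0,0,0,0, 0,0,0,0,0,0,0, 0,0,0.03,0,0,0,0, 0,0,0.04,0,0,0,0, 0,0,0.04,0,0,0,0, 0,0,0.04,0,0,0,0, 0,0,0.04,0,0,0,0]' | grep -v rot
python3 -m inch '[0.033,-0.033,0,0,0,-7.3,0, 0.033,-0.033,0,0,0,-7.3,0, 0.033,-0.033,0,0,0,-7.3,0, 0.033,-0.033,0,0,0,-7.3,0, 0.033,-0.033,0,0,0,-7.3,0, 0.033,-0.033,0,0,0,-7.3,0, 0.033,-0.033,0,0,0,-7.3,0, 0.033,-0.033,0,0,0,-7.3,0, 0.033,-0.033,0,0,0,-7.3,0, 0.033,-0.033,0,0,0,-7.3,0]'
python3 -m inch '[0,0,-0.01,-7.5,0,0,0, 0,0,-0.01,-7.5,0,0,0, 0,0,-0.01,-7.5,0,0,0, 0,0,-0.01,-7.5,0,0,0, 0,0,0,0,0,0,0, 0,0,0,0,0,0,0]'
cat > look.py <<'E'
import sys
from h import *
s=r.sense(); im,d=snap('wrist',sys.argv[1]+'.png')
np.savez(sys.argv[1]+'.npz',im=im,d=d,p=s['tool_pos'],q=s['tcp_rot']); print(s['tool_pos'].round(1),s['tcp_rot'].round(1),s['joint_pos'].round())
E
python3 look.py w3
```

```text
time: 7.65
tool_pos: [455.2, 390.2, 205.6]
ft_force: [0.2, 1.1, -0.2]
finger_gap: 85.8
time: 8.65
tool_pos: [786.4, 58.8, 203.8]
tcp_rot: [-180.0, -0.0, 90.1]
ft_force: [0.8, 0.2, -0.1]
finger_gap: 85.2
time: 9.25
tool_pos: [784.7, 61.5, 162.2]
tcp_rot: [-179.5, 29.9, 90.7]
ft_force: [0.1, 0.0, 0.4]
finger_gap: 85.6
[784.7  61.5 162.2] [-179.5   29.9   90.7] [ 14.  47.  46. -29.  94.  13.]
```

View pics/w3.png

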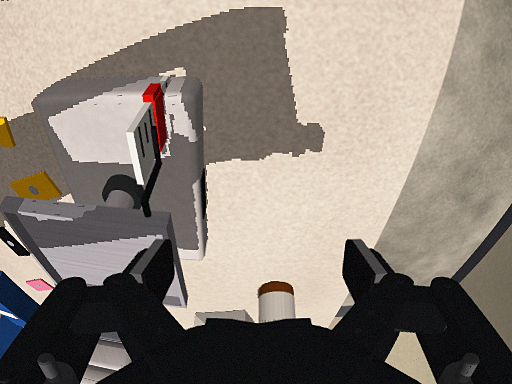

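The wrist view shows the white scale plate at (143,145), the red band at (157,118) behind it and the black needle running from (147,212) to (157,150).

```bash
cat >> h.py <<'E'
def wray(u,v,p,q):
    "wrist camera: centre, and ray scaled to unit depth"
    c,f=cal('wrist'); dx,dy=np.asarray(u)-c['cx'],np.asarray(v)-c['cy']; rr=np.hypot(dx,dy)+1e-9; th=rr/f
    D=np.stack([dx/rr*np.tan(th),-dy/rr*np.tan(th),-np.ones_like(rr)],-1)
    T=np.array(c['tool_from_camera']); R=Ro.from_euler('xyz',q,degrees=True).as_matrix()
    return R@T[:3,3]+p, D@(R@T[:3,:3]).T
def wcloud(f):
    t=np.load(f+'.npz'); v,u=np.mgrid[:384,:512]; o,D=wray(u,v,t['p'],t['q']); return t['im'],o+D*t['d'][...,None]
E
cat > needle.py <<'E'
import sys
from h import *
im,C=wcloud(sys.argv[1]); a=np.radians(-5)
B=C-np.array([644,-8.5,0]); X=B[...,0]*np.cos(a)+B[...,1]*np.sin(a); Y=-B[...,0]*np.sin(a)+B[...,1]*np.cos(a); Z=C[...,2]
h=cv2.cvtColor(im,cv2.COLOR_RGB2HSV)
reg=(X>35)&(X<90)&(Y>50)&(Y<135)&(Z>30)
for nm,m in(('red',(cv2.inRange(h,(0,150,80),(6,255,255))>0)|(cv2.inRange(h,(174,150,80),(179,255,255))>0)),('black',h[...,2]<55),('white',(h[...,2]>150)&(h[...,1]<60))):
    k=m&reg; print(nm,k.sum(),*[(c,np.percentile(A[k],[2,10,50,90,98]).round(1)) for c,A in(('X',X),('Y',Y),('Z',Z))])
    if nm!='white':
        for y in range(68,120,6):
            j=k&(Y>=y)&(Y<y+6)
            if j.sum()>2: print('   Y',y,j.sum(),'X',np.median(X[j]).round(1),'Z min/med/max',Z[j].min().round(1),np.median(Z[j]).round(1),Z[j].max().round(1))
m=(abs(X)<60)&(abs(Y)<50)&(Z>90)&(Z<140); print('floor z',np.median(Z[m]).round(1))
E
python3 needle.py w3
```

```text
red 470 ('X', array([46.3, 47.9, 53.9, 54.9, 58.7])) ('Y', array([ 71. ,  78.7, 111.5, 119. , 119.3])) ('Z', array([50.5, 53.8, 66.2, 70.2, 82. ]))
   Y 68 24 X 54.5 Z min/med/max 50.3 64.5 70.6
   Y 74 27 X 54.5 Z min/med/max 49.1 61.1 70.6
   Y 80 24 X 54.8 Z min/med/max 55.2 64.1 90.0
   Y 86 27 X 54.5 Z min/med/max 52.6 64.0 70.2
   Y 92 36 X 54.7 Z min/med/max 50.2 69.3 91.5
   Y 98 40 X 54.5 Z min/med/max 49.2 68.9 90.1
   Y 104 49 X 54.6 Z min/med/max 44.0 68.5 90.9
   Y 110 85 X 53.5 Z min/med/max 45.7 69.3 70.8
   Y 116 158 X 50.2 Z min/med/max 49.3 63.5 71.0
black 9579 ('X', array([55.7, 59.8, 69.3, 87.6, 89.1])) ('Y', array([ 76.3,  93.6, 116.6, 131.5, 134.2])) ('Z', array([ 93.7, 180.8, 221.9, 240.6, 248.5]))
   Y 68 48 X 61.1 Z min/med/max 94.7 132.0 133.4
   Y 74 339 X 60.7 Z min/med/max 91.0 115.7 186.7
   Y 80 145 X 89.0 Z min/med/max 90.9 182.3 197.7
   Y 86 282 X 88.5 Z min/med/max 78.1 184.5 202.0
   Y 92 396 X 87.9 Z min/med/max 69.0 183.4 224.5
   Y 98 581 X 79.2 Z min/med/max 72.7 192.3 233.5
   Y 104 1546 X 69.7 Z min/med/max 31.2 224.6 245.5
   Y 110 1291 X 70.3 Z min/med/max 68.3 219.3 247.0
   Y 116 1610 X 70.0 Z min/med/max 68.7 214.6 244.2
white 1633 ('X', array([47.2, 48.5, 57.3, 71.8, 76.2])) ('Y', array([ 61.9,  71.1,  92.9, 112.6, 113.2])) ('Z', array([ 34.3,  43.1,  46.1, 109. , 109.7]))
floor z 129.8
```

```bash
sed -i "s/h\[...,2\]<55)/(h[...,2]<55)\&(Z<125)\&(X<66))/" needle.py; python3 needle.py w3 | sed -n '/black/,/white/p'; python3 - <<'E'
from h import *
t=np.load('s2.npz'); print(blobs('scene',t['a'],*YEL,6))
E
```

```text
black 577 ('X', array([52.1, 52.7, 59.8, 61.7, 62.2])) ('Y', array([ 74.8,  76.2,  86.1, 105.6, 109.8])) ('Z', array([ 74.4,  88.2,  94.8, 117.8, 123.6]))
   Y 68 4 X 61.7 Z min/med/max 94.7 113.0 122.4
   Y 74 248 X 60.7 Z min/med/max 91.0 109.5 124.8
   Y 80 36 X 60.4 Z min/med/max 90.9 93.7 94.8
   Y 86 54 X 59.4 Z min/med/max 78.1 94.1 101.1
   Y 92 70 X 58.9 Z min/med/max 69.0 93.7 101.8
   Y 98 83 X 58.1 Z min/med/max 72.7 93.4 101.5
   Y 104 72 X 53.1 Z min/med/max 31.2 91.9 101.6
   Y 110 9 X 52.9 Z min/med/max 68.3 78.1 101.1
white 1633 ('X', array([47.2, 48.5, 57.3, 71.8, 76.2])) ('Y', array([ 61.9,  71.1,  92.9, 112.6, 113.2])) ('Z', array([ 34.3,  43.1,  46.1, 109. , 109.7]))
[(431, -178, 91, 45, 9.9, [210, 234]), (460, -52, 90, 46, 13.3, [243, 218]), (639, 267, 91, 46, 85.9, [341, 199]), (427, 54, 92, 46, -9.3, [259, 195]), (439, 175, 91, 45, 2.6, [285, 179])]
```

The empty needle stands at z≈93 and the band is centred at ≈60.5, so mark ≈ 32 mm, which means 3 plates. I'll start with the plate nearest this yaw, at (638,267).

```bash
python3 -m inch '[0,0.01,0.02,7.5,0,-0.9,75, -0.02,0.02,0.01,7.5,0,-0.9,75, -0.025,0.03,0,7.5,0,-0.9,75, -0.025,0.03,0,7.5,0,-0.9,75, -0.025,0.03,0,0,0,-0.9,75, -0.025,0.03,0,0,0,0,75, -0.025,0.03,0,0,0,0,75, -0.003,0.027,0,0,0,0,75, 0,0,0,0,0,0,75, 0,0,0,0,0,0,75]' 80
python3 look.py w4
python3 - <<'E'
from h import *
im,C=wcloud('w4'); t=np.load('w4.npz'); h=cv2.cvtColor(im,cv2.COLOR_RGB2HSV); m=cv2.inRange(h,*YEL)
for c in cv2.findContours(m,0,2)[0]:
    if cv2.contourArea(c)<300: continue
    u,v=c[:,0,0].astype(float),c[:,0,1].astype(float); o,D=wray(u,v,t['p'],t['q']); P=o+D*((6-o[2])/D[:,2])[:,None]
    print(cv2.minAreaRect(P[:,:2].astype(np.float32)),u.mean(),v.mean())
E
```

```text
time: 10.3
tool_pos: [638.8, 266.6, 197.1]
tcp_rot: [-179.3, -0.1, 86.0]
ft_force: [0.4, -0.6, -0.8]
finger_gap: 60.1
[638.8 266.6 197.1] [-1.793e+02 -1.000e-01  8.600e+01] [18. 23. 70.  0. 87. 22.]
((435.1543273925781, 177.56546020507812), (90.40719604492188, 46.02116012573242), 3.5352680683135986) 116.56944444444444 246.06944444444446
((636.3511962890625, 268.4193420410156), (89.46920776367188, 44.48455810546875), 86.05081176757812) 259.57894736842104 185.31578947368422
```

```bash
cat > ws.py <<'E'
import sys
from h import *
n=sys.argv[1]; z=float(sys.argv[2]) if len(sys.argv)>2 else 6
s=r.sense(); im,d=snap('wrist',n+'.png'); p,q=s['tool_pos'],s['tcp_rot']
np.savez(n+'.npz',im=im,d=d,p=p,q=q); print('tcp',p.round(1),q.round(1))
m=cv2.inRange(cv2.cvtColor(im,cv2.COLOR_RGB2HSV),*YEL)
for c in cv2.findContours(m,0,2)[0]:
    if cv2.contourArea(c)<300: continue
    u,v=c[:,0,0].astype(float),c[:,0,1].astype(float); o,D=wray(u,v,p,q); P=o+D*((z-o[2])/D[:,2])[:,None]
    (x,y),(w,h),a=cv2.minAreaRect(P[:,:2].astype(np.float32))
    if w<h: w,h,a=h,w,a+90
    print('plate',round(x,1),round(y,1),'size',round(w),round(h),'yaw',round((a+90)%180-90,1),'px',int(u.mean()),int(v.mean()))
E
python3 -m inch '[-0.001,0.001,-0.03,0,0,0,75, -0.001,0.001,-0.035,0,0,0,75, 0,0,-0.035,0,0,0,75, 0,0,-0.035,0,0,0,75, 0,0,-0.03,0,0,0,75, 0,0,-0.018,0,0,0,75, 0,0,-0.008,0,0,0,75, 0,0,0,0,0,0,75]'
python3 -m inch '[0,0,-0.004,0,0,0,75, 0,0,0,0,0,0,75]' | grep -E 'pos|for'
python3 -m inch '[0,0,-0.003,0,0,0,75, 0,0,0,0,0,0,75]' | grep -E 'pos|for'
```

```text
time: 11.15
tool_pos: [635.6, 268.5, 2.9]
tcp_rot: [-179.0, 0.0, 86.0]
ft_force: [-0.2, 0.2, -0.0]
finger_gap: 60.4
tool_pos: [636.6, 269.7, 0.9]
ft_force: [0.7, 0.4, -0.3]
tool_pos: [635.6, 269.6, -3.2]
ft_force: [-0.2, 0.2, -0.2]
```

```bash
python3 -m inch '[0,0,0,0,0,0,110, 0,0,0,0,0,0,130, 0,0,0,0,0,0,150, 0,0,0,0,0,0,200, 0,0,0,0,0,0,200]' 80
python3 -m inch '[0,0,0.01,0,0,0,200, 0,0,0.03,0,0,0,200, 0,0,0.035,0,0,0,200, 0,0,0.035,0,0,0,200, 0,0,0.035,0,0,0,200, 0,0,0.035,0,0,0,200, 0,0,0.03,0,0,0,200, 0,0,0,0,0,0,200]'; python3 ws.py w5 200
```

```text
time: 12.05
tool_pos: [637.6, 269.8, -1.2]
tcp_rot: [-179.3, -0.1, 86.1]
ft_force: [2.2, -1.0, 7.1]
finger_gap: 42.0
time: 12.85
tool_pos: [637.7, 270.4, 213.4]
tcp_rot: [-179.6, -0.2, 86.1]
ft_force: [1.0, 0.5, -1.2]
finger_gap: 42.2
tcp [637.7 270.4 213.4] [-179.6   -0.2   86.1]
plate 549.0 266.1 size 40 21 yaw 3.4 px 120 245
plate 634.8 259.5 size 103 52 yaw 86.1 px 261 239
```

View pics/w5.png

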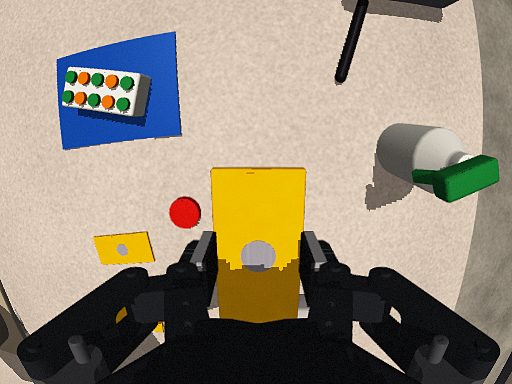

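The plate is held level and centred at (259,240), the rack stands on the mat at (105,93), and the cap at (185,212) is untouched. Now to the pan.

```bash
python3 -m inch '[0.001,-0.04,0,0,0,-0.5,200, 0.001,-0.04,0,0,0,-0.5,200, 0.001,-0.04,0,0,0,0,200, 0.001,-0.04,0,0,0,0,200, 0.001,-0.04,0,0,0,0,200, 0.001,-0.04,0,0,0,0,200, 0.001,-0.039,0,0,0,0,200, 0,0,0,0,0,0,200, 0,0,0,0,0,0,200]'
python3 -m inch '[0,0,-0.03,0,0,0,200, 0,0,-0.03,0,0,0,200, 0,0,-0.013,0,0,0,200, 0,0,0,0,0,0,200]'| grep -E 'pos|for|gap'
python3 -m inch '[0,0,-0.005,0,0,0,200, 0,0,0,0,0,0,200]'| grep -E 'pos|for|gap'
python3 -m inch '[0,0,-0.004,0,0,0,200, 0,0,0,0,0,0,200]'| grep -E 'pos|for|gap'
```

```text
time: 13.8
tool_pos: [641.2, -10.4, 204.1]
tcp_rot: [-178.9, -0.0, 85.0]
ft_force: [0.5, 0.0, -1.4]
finger_gap: 42.0
tool_pos: [639.9, -8.2, 129.6]
ft_force: [0.2, 0.3, -1.4]
finger_gap: 41.9
tool_pos: [643.0, -9.3, 129.3]
ft_force: [-0.8, 0.4, -1.8]
finger_gap: 42.2
tool_pos: [642.8, -9.6, 124.9]
ft_force: [-0.1, 0.2, -0.8]
finger_gap: 42.0
```

```bash
python3 -m inch '[0,0,-0.002,0,0,0,200, 0,0,0,0,0,0,110, 0,0,0,0,0,0,90, 0,0,0,0,0,0,70, 0,0,0,0,0,0,60, 0,0,0.03,0,0,0,60, 0,0,0.035,0,0,0,60, 0,0,0.035,0,0,0,60, 0,0,0,0,0,0,60]'
python3 ws.py w6 125
```

```text
time: 15.5
tool_pos: [645.5, -9.9, 229.7]
tcp_rot: [-179.7, 0.0, 85.1]
ft_force: [0.6, -0.5, 0.8]
finger_gap: 65.3
tcp [645.5  -9.9 229.7] [-179.7    0.    85.1]
plate 519.3 -15.6 size 61 31 yaw 13.0 px 129 210
plate 640.7 -9.9 size 89 44 yaw 85.2 px 256 177
plate 497.5 56.4 size 61 30 yaw -9.5 px 94 135
plate 524.0 136.6 size 61 30 yaw 3.4 px 113 47
```

View pics/w6.png

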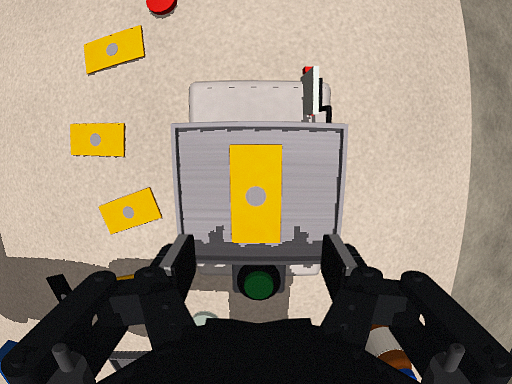

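The plate lies flat in the pan at (256,190). Next is the plate at (426,55).

```bash
python3 -m inch '[-0.02,0.006,0,0,0,7.9,75, -0.02,0.006,0,0,0,7.9,75, -0.02,0.006,0,0,0,7.9,75, -0.02,0.006,0,0,0,7.9,75, -0.02,0.006,0,0,0,7.9,75, -0.02,0.006,0,0,0,7.9,75, -0.02,0.006,0,0,0,7.9,75, -0.02,0.006,0,0,0,7.9,75, -0.02,0.006,0,0,0,7.9,75, -0.02,0.006,0,0,0,7.9,75]'
python3 -m inch '[-0.02,0.005,-0.02,0,0,6.6,75, 0,0,-0.03,0,0,0,75, 0,0,0,0,0,0,75, 0,0,0,0,0,0,75]'; python3 ws.py w7
```

```text
time: 16.55
tool_pos: [440.9, 50.6, 220.8]
tcp_rot: [-179.0, -0.1, 164.4]
ft_force: [0.0, -0.4, 0.2]
finger_gap: 60.4
time: 16.95
tool_pos: [421.6, 55.3, 171.7]
tcp_rot: [-179.1, -0.1, 170.7]
ft_force: [0.1, 0.2, 0.9]
finger_gap: 60.0
tcp [421.6  55.3 171.7] [-1.791e+02 -1.000e-01  1.707e+02]
plate 444.9 -54.0 size 66 46 yaw 14.7 px 168 215
plate 427.5 -175.7 size 90 47 yaw 9.6 px 81 215
plate 463.9 173.7 size 90 45 yaw 3.5 px 366 199
plate 424.2 55.2 size 88 45 yaw -9.2 px 250 195
```

```bash
python3 -m inch '[0.002,0,-0.03,0.9,0,0,75, 0,0,-0.035,0,0,0,75, 0,0,-0.035,0,0,0,75, 0,0,-0.035,0,0,0,75, 0,0,-0.022,0,0,0,75, 0,0,-0.01,0,0,0,75, 0,0,0,0,0,0,75]'
python3 -m inch '[0,0,-0.004,0,0,0,75, 0,0,0,0,0,0,75]' | grep -E 'pos|for|rot'
```

```text
time: 17.7
tool_pos: [424.3, 55.3, 5.0]
tcp_rot: [-180.0, -0.2, 170.7]
ft_force: [-0.6, -0.3, 0.2]
finger_gap: 60.6
tool_pos: [425.7, 55.4, 2.6]
tcp_rot: [-180.0, -0.0, 170.7]
ft_force: [0.6, -0.1, -0.3]
```

```bash
python3 -m inch '[0,0,-0.003,0,0,0,75, 0,0,-0.002,0,0,0,75, 0,0,0,0,0,0,110, 0,0,0,0,0,0,130, 0,0,0,0,0,0,150, 0,0,0,0,0,0,200, 0,0,0,0,0,0,200]' 80
python3 -m inch '[0,0,0.01,0,0,0,200, 0,0,0.03,0,0,0,200, 0,0,0.035,0,0,0,200, 0,0,0.035,0,0,0,200, 0,0,0.035,0,0,0,200, 0,0,0.035,0,0,0,200, 0,0,0.03,0,0,0,200, 0,0,0,0,0,0,200]'
python3 -m inch '[0.02,-0.006,0,0,0,0.5,200, 0.022,-0.006,0,0,0,0.5,200, 0.022,-0.006,0,0,0,0.5,200, 0.022,-0.006,0,0,0,0.5,200, 0.022,-0.006,0,0,0,0.5,200, 0.022,-0.006,0,0,0,0.5,200, 0.022,-0.006,0,0,0,0.5,200, 0.022,-0.006,0,0,0,0.5,200, 0.022,-0.006,0,0,0,0.5,200, 0.022,-0.006,0,0,0,0,200]'; python3 -m inch '[0,-0.003,0,0,0,0,200, 0,0,0,0,0,0,200]';python3 ws.py w8 210
```

```text
time: 18.6
tool_pos: [426.1, 55.5, -1.6]
tcp_rot: [-180.0, 0.0, 170.7]
ft_force: [-3.9, -1.0, 17.2]
finger_gap: 42.5
time: 19.4
tool_pos: [426.8, 55.4, 211.5]
tcp_rot: [180.0, 0.3, 170.7]
ft_force: [0.9, 0.5, -1.4]
finger_gap: 42.3
time: 20.4
tool_pos: [642.2, -4.8, 204.3]
tcp_rot: [-180.0, -0.3, 175.2]
ft_force: [-0.7, -0.1, -0.9]
finger_gap: 42.0
time: 20.6
tool_pos: [641.4, -7.9, 204.4]
tcp_rot: [-180.0, -0.3, 175.2]
ft_force: [-0.4, -0.3, -2.0]
finger_gap: 42.3
tcp [641.4  -7.9 204.4] [-180.    -0.3  175.2]
plate 640.8 -9.4 size 92 55 yaw -4.8 px 249 230
plate 530.9 69.7 size 32 18 yaw 3.5 px 392 29
plate 526.4 -21.4 size 36 18 yaw 12.9 px 209 36
plate 515.0 -71.8 size 37 19 yaw 9.6 px 110 30
```

View pics/w8.png

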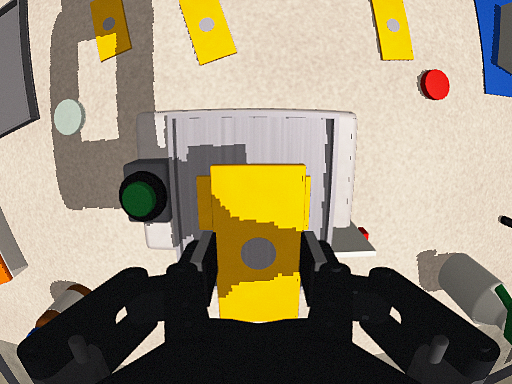

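The second plate is held level over the first at (258,240). I'll lower it on.

```bash
python3 -m inch '[0,0,-0.03,0,0,0,200, 0,0,-0.03,0,0,0,200, 0,0,-0.014,0,0,0,200, 0,0,0,0,0,0,200, 0,0,0,0,0,0,200]'| grep -E 'pos|for|gap'
python3 -m inch '[0,0,-0.004,0,0,0,200, 0,0,0,0,0,0,200]'| grep -E 'pos|for|gap'
python3 -m inch '[0,0,-0.004,0,0,0,200, 0,0,0,0,0,0,200]'| grep -E 'pos|for|gap'
```

```text
tool_pos: [642.4, -7.4, 133.2]
ft_force: [0.7, 0.6, -1.8]
finger_gap: 41.9
tool_pos: [643.1, -7.7, 129.6]
ft_force: [0.0, -0.2, -2.0]
finger_gap: 42.1
tool_pos: [642.3, -7.6, 124.1]
ft_force: [-1.2, 0.7, -1.8]
finger_gap: 41.9
```

```bash
python3 -m inch '[0,0,-0.002,0,0,0,200, 0,0,0,0,0,0,110, 0,0,0,0,0,0,90, 0,0,0,0,0,0,70, 0,0,0,0,0,0,60, 0,0,0.03,0,0,0,60, 0,0,0.035,0,0,0,60, 0,0,0.035,0,0,0,60, 0,0,0,0,0,0,60]'
python3 ws.py w9 118
```

```text
time: 22.45
tool_pos: [645.6, -7.9, 229.8]
tcp_rot: [-180.0, 0.5, 175.2]
ft_force: [0.2, 0.2, 0.8]
finger_gap: 65.5
tcp [645.6  -7.9 229.8] [-180.     0.5  175.2]
plate 640.1 -10.8 size 88 87 yaw -4.9 px 237 182
plate 500.5 120.9 size 56 31 yaw 3.4 px 384 26
plate 493.0 -35.7 size 62 31 yaw 13.2 px 211 33
plate 473.5 -122.3 size 63 32 yaw 10.1 px 118 31
```

```bash
python3 -m inch '[-0.026,0.026,0,0,0,2,75, -0.026,0.026,0,0,0,2,75, -0.026,0.026,0,0,0,2,75, -0.026,0.026,0,0,0,2,75, -0.026,0.026,0,0,0,0.3,75, -0.026,0.026,-0.01,0,0,0,75, -0.025,0.026,-0.02,0,0,0,75, 0,0,-0.027,0,0,0,75, 0,0,0,0,0,0,75, 0,0,0,0,0,0,75]'; python3 ws.py w10
```

```text
time: 23.5
tool_pos: [460.7, 174.0, 164.6]
tcp_rot: [-179.9, -0.3, -176.5]
ft_force: [0.3, 0.3, 1.4]
finger_gap: 60.3
tcp [460.7 174.  164.6] [-179.9   -0.3 -176.5]
plate 463.8 173.6 size 89 45 yaw 3.4 px 248 182
plate 456.3 -51.5 size 90 46 yaw 14.1 px 69 169
plate 426.8 -172.8 size 90 46 yaw 9.2 px 10 147
```

Plate C did get knocked. It is now at (464,174).

```bash
python3 -m inch '[0.002,0,-0.03,0,0,0,75, 0,0,-0.035,0,0,0,75, 0,0,-0.035,0,0,0,75, 0,0,-0.035,0,0,0,75, 0,0,-0.017,0,0,0,75, 0,0,-0.008,0,0,0,75, 0,0,0,0,0,0,75]'
python3 -m inch '[0,0,-0.003,0,0,0,75, 0,0,0,0,0,0,75]' | grep -E 'pos|for|rot'
```

```text
time: 24.25
tool_pos: [463.9, 174.0, 5.4]
tcp_rot: [-180.0, -0.2, -176.5]
ft_force: [0.7, -0.1, 0.7]
finger_gap: 60.5
tool_pos: [464.8, 174.6, 3.7]
tcp_rot: [-180.0, 0.0, -176.5]
ft_force: [-0.3, -0.1, -0.0]
```

```bash
python3 -m inch '[0,0,-0.003,0,0,0,75, 0,0,-0.003,0,0,0,75, 0,0,0,0,0,0,110, 0,0,0,0,0,0,130, 0,0,0,0,0,0,150, 0,0,0,0,0,0,200, 0,0,0,0,0,0,200]' 80
python3 -m inch '[0,0,0.01,0,0,0,200, 0,0,0.03,0,0,0,200, 0,0,0.035,0,0,0,200, 0,0,0.035,0,0,0,200, 0,0,0.035,0,0,0,200, 0,0,0.035,0,0,0,200, 0,0,0.03,0,0,0,200, 0,0,0,0,0,0,200]'
python3 -m inch '[0.025,-0.026,0,0,0,-2,200, 0.026,-0.026,0,0,0,-2,200, 0.026,-0.026,0,0,0,-2,200, 0.026,-0.026,0,0,0,-2,200, 0.026,-0.026,0,0,0,-0.5,200, 0.025,-0.026,0,0,0,0,200, 0.025,-0.026,0,0,0,0,200, 0,0,0,0,0,0,200, 0,0,0,0,0,0,200]';python3 ws.py w11 210
```

```text
time: 25.15
tool_pos: [465.1, 174.9, -1.6]
tcp_rot: [180.0, 0.0, -176.5]
ft_force: [-2.3, -1.0, 16.1]
finger_gap: 42.2
time: 25.95
tool_pos: [465.8, 175.1, 211.7]
tcp_rot: [179.9, 0.3, -176.5]
ft_force: [0.6, -0.0, -1.2]
finger_gap: 42.2
time: 26.85
tool_pos: [641.6, -8.2, 204.1]
tcp_rot: [-180.0, -0.3, 174.9]
ft_force: [0.3, -0.4, -1.8]
finger_gap: 42.2
tcp [641.6  -8.2 204.1] [-180.    -0.3  174.9]
plate 636.7 -9.1 size 100 52 yaw -5.0 px 240 222
plate 526.6 -21.3 size 36 18 yaw 13.1 px 208 35
plate 515.1 -71.8 size 37 19 yaw 10.0 px 112 33
```

View pics/w11.png

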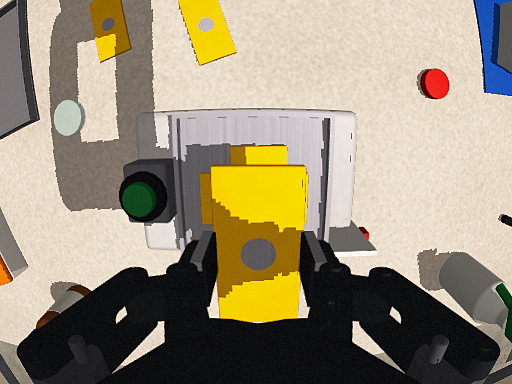

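The third plate is held level over the cross-stack. I'll lower it to a stack top of about 117.

```bash
python3 -m inch '[0,0,-0.03,0,0,0,200, 0,0,-0.03,0,0,0,200, 0,0,-0.022,0,0,0,200, 0,0,0,0,0,0,200, 0,0,0,0,0,0,200]'| grep -E 'pos|for|gap'
python3 -m inch '[0,0,-0.004,0,0,0,200, 0,0,0,0,0,0,200]'| grep -E 'pos|for|gap'
python3 -m inch '[0,0,-0.002,0,0,0,200, 0,0,0,0,0,0,110, 0,0,0,0,0,0,90, 0,0,0,0,0,0,70, 0,0,0,0,0,0,60, 0,0,0.03,0,0,0,60, 0,0,0.035,0,0,0,60, 0,0,0.035,0,0,0,60, 0,0,0,0,0,0,60]'
python3 ws.py w12 110
```

```text
tool_pos: [641.6, -6.7, 124.4]
ft_force: [0.9, -0.2, -1.1]
finger_gap: 42.1
tool_pos: [643.2, -7.4, 121.8]
ft_force: [-0.5, -0.4, -3.2]
finger_gap: 41.6
time: 28.5
tool_pos: [645.6, -7.9, 225.7]
tcp_rot: [-180.0, 0.5, 175.0]
ft_force: [0.7, 0.0, 0.7]
finger_gap: 65.8
tcp [645.6  -7.9 225.7] [-180.     0.5  175. ]
plate 640.2 -10.8 size 90 86 yaw -5.1 px 246 175
plate 490.8 -36.6 size 64 32 yaw 13.0 px 210 33
plate 470.2 -125.9 size 64 32 yaw 9.6 px 116 33
```

```bash
python3 -m inch '[0.014,0.007,0,0,0,-8.4,75, 0.014,0.007,0,0,0,-8.4,75, 0.014,0.007,0,0,0,-8.4,75, 0.014,0.007,0,0,0,-8.4,75, 0.014,0.007,0,0,0,-8.4,75, 0.014,0.007,0,0,0,-8.4,75, 0.014,0.007,0,0,0,-8.4,75, 0.014,0.007,0,0,0,-8.4,75, 0.014,0.007,0,0,0,-8.4,75, 0.014,0.007,0,0,0,-8.4,75]' | grep rot
python3 -m inch '[0,0,-0.015,-7.5,0,0,75, 0,0,-0.015,-7.5,0,0,75, 0,0,-0.015,-7.5,0,0,75, 0,0,-0.015,-7.5,0,0,75, 0,0,0,0,0,0,75, 0,0,0,0,0,0,75]'
python3 ws.py w13 110; python3 needle.py w13
```

```text
tcp_rot: [-179.8, -0.1, 90.7]
time: 30.15
tool_pos: [781.2, 63.3, 155.2]
tcp_rot: [-179.1, 29.8, 91.4]
ft_force: [0.7, -0.3, -0.6]
finger_gap: 60.3
tcp [781.2  63.3 155.2] [-179.1   29.8   91.4]
plate 645.9 9.1 size 94 87 yaw -4.9 px 103 226
red 679 ('X', array([46.5, 48.6, 54.1, 54.9, 55.2])) ('Y', array([ 71.2,  77.9, 105.5, 118.9, 119.3])) ('Z', array([50.5, 53.3, 63.9, 70.1, 70.7]))
   Y 68 33 X 54.2 Z min/med/max 46.2 62.6 70.2
   Y 74 55 X 54.9 Z min/med/max 51.7 64.6 80.4
   Y 80 58 X 54.7 Z min/med/max 49.9 63.9 71.2
   Y 86 51 X 54.5 Z min/med/max 53.4 64.5 71.4
   Y 92 66 X 54.7 Z min/med/max 50.1 62.4 71.0
   Y 98 61 X 54.5 Z min/med/max 50.3 62.7 70.4
   Y 104 74 X 54.6 Z min/med/max 39.2 63.1 71.1
   Y 110 98 X 53.7 Z min/med/max 49.7 69.2 71.0
   Y 116 183 X 50.1 Z min/med/max 48.9 63.0 70.8
black 624 ('X', array([52.2, 52.7, 59.7, 61.7, 62.3])) ('Y', array([ 63.9,  71. ,  78.1, 104.6, 109.6])) ('Z', array([ 51.7,  55.2,  77.8,  96.3, 100.9]))
   Y 68 43 X 60.3 Z min/med/max 45.3 93.9 95.5
   Y 74 242 X 60.6 Z min/med/max 52.2 76.3 95.1
   Y 80 29 X 60.2 Z min/med/max 47.7 55.5 98.4
   Y 86 52 X 53.2 Z min/med/max 52.8 75.3 101.1
   Y 92 76 X 53.4 Z min/med/max 46.4 76.6 101.7
   Y 98 73 X 53.2 Z min/med/max 51.8 77.3 101.8
   Y 104 58 X 53.1 Z min/med/max 30.3 77.5 101.4
   Y 110 11 X 53.0 Z min/med/max 31.4 77.2 101.9
white 1407 ('X', array([37.1, 48.1, 55.1, 70.2, 75. ])) ('Y', array([ 64.1,  73. ,  96.5, 112.8, 113.4])) ('Z', array([ 33.1,  42.3,  46.6, 109.1, 109.8]))
floor z 98.4
```

View pics/w13.png

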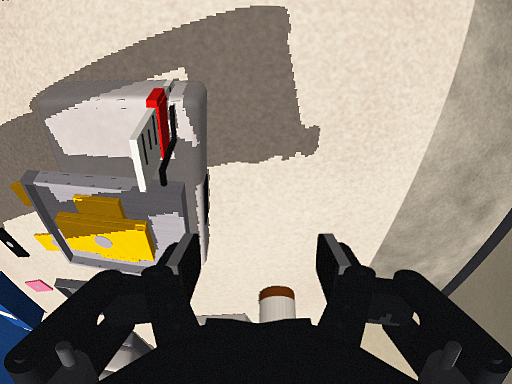

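```bash
sed -i "s/(X<66))/(X<66)\&(X>57)\&(Y>80))/" needle.py; for f in w3 w13; do python3 needle.py $f | sed -n '/black/,/white/p'| head -8; done; python3 - <<'E'
from h import *
for f in('w3','w13'):
    im,C=wcloud(f); a=np.radians(-5); B=C-np.array([644,-8.5,0]); X=B[...,0]*np.cos(a)+B[...,1]*np.sin(a); Y=-B[...,0]*np.sin(a)+B[...,1]*np.cos(a)
    h=cv2.cvtColor(im,cv2.COLOR_RGB2HSV)
    m=(h[...,2]<55)&(X>57)&(X<64)&(Y>80)&(Y<112)&(C[...,2]<110)&(C[...,2]>48); z=C[...,2][m]; print(f,len(z),np.percentile(z,[5,25,50,75,95]).round(1))
E
```

```text
black 182 ('X', array([58.3, 58.7, 60.3, 61.3, 61.5])) ('Y', array([ 81.2,  83.3,  94.9, 105.1, 106.2])) ('Z', array([90.4, 91.5, 93.7, 94.5, 94.8]))
   Y 80 36 X 60.4 Z min/med/max 90.9 93.6 94.8
   Y 86 36 X 60.4 Z min/med/max 89.6 94.0 95.0
   Y 92 40 X 60.6 Z min/med/max 89.9 93.7 94.7
   Y 98 44 X 60.2 Z min/med/max 89.7 93.6 94.9
   Y 104 26 X 60.0 Z min/med/max 91.2 93.2 94.6
white 1633 ('X', array([47.2, 48.5, 57.3, 71.8, 76.2])) ('Y', array([ 61.9,  71.1,  92.9, 112.6, 113.2])) ('Z', array([ 34.3,  43.1,  46.1, 109. , 109.6]))
black 136 ('X', array([58.6, 59. , 60.3, 61.3, 61.5])) ('Y', array([ 81.6,  83.3,  94.7, 105. , 105.9])) ('Z', array([51.7, 53.6, 55.6, 56.7, 57.1]))
   Y 80 28 X 60.2 Z min/med/max 47.7 55.5 57.0
   Y 86 25 X 60.1 Z min/med/max 52.8 55.8 57.1
   Y 92 36 X 60.4 Z min/med/max 46.4 55.6 57.4
   Y 98 28 X 60.5 Z min/med/max 51.8 55.6 57.1
   Y 104 19 X 60.1 Z min/med/max 52.2 55.7 56.9
white 1407 ('X', array([37.1, 48.1, 55.1, 70.2, 75. ])) ('Y', array([ 64.1,  73. ,  96.5, 112.8, 113.4])) ('Z', array([ 33.1,  42.3,  46.6, 109.1, 109.8]))
w3 182 [91.  93.  93.7 94.2 94.7]
w13 134 [52.6 54.9 55.6 56.2 56.9]
```

The needle centre is at z≈55 and the band spans 50.3–70.7, so it rests in the band. Next is the green button.

```bash
python3 -m inch '[-0.005,-0.01,0.02,7.5,0,0,120, -0.01,-0.01,0.02,7.5,0,0,200, -0.01,-0.02,0.01,7.5,0,0,255, -0.015,-0.02,0,7.5,0,0,255, -0.015,-0.02,0,0,0,8.4,255, -0.015,-0.02,0,0,0,8.4,255, -0.015,-0.02,0,0,0,8.4,255, -0.015,-0.02,0,0,0,8.4,255, -0.015,-0.02,0,0,0,8.4,255, -0.015,-0.02,0,0,0,8.4,255]' 60 | grep -E 'pos|rot'
python3 -m inch '[-0.012,0,0,0,0,8.4,255, 0,0,0,0,0,8.4,255, 0,0,0,0,0,8.4,255, 0,0,0,0,0,8.4,255, 0,0,0,0,0,6,255, 0,0,0,0,0,0,255]'
python3 look.py w14; python3 - <<'E'
from h import *
im,C=wcloud('w14'); t=np.load('w14.npz'); m=cv2.inRange(cv2.cvtColor(im,cv2.COLOR_RGB2HSV),*GRN)
for c in cv2.findContours(m,0,2)[0]:
    if cv2.contourArea(c)<150: continue
    k=np.zeros_like(m); cv2.drawContours(k,[c],0,255,-1)
    u,v=c[:,0,0].astype(float),c[:,0,1].astype(float); z=np.median(C[k>0][:,2]); o,D=wray(u,v,t['p'],t['q']); P=o+D*((z-o[2])/D[:,2])[:,None]
    print(cv2.minEnclosingCircle(P[:,:2].astype(np.float32)),z,u.mean(),v.mean())
E
```

```text
tool_pos: [652.6, -120.8, 212.1]
tcp_rot: [179.8, 0.2, 141.6]
time: 31.8
tool_pos: [641.1, -119.8, 211.7]
tcp_rot: [-180.0, 0.2, -179.1]
ft_force: [0.2, 0.1, -0.3]
finger_gap: 0.3
[ 641.1 -119.8  211.7] [-180.     0.2 -179.1] [ -15.   16.   78.    0.   86. -106.]
((633.1324462890625, -116.18867492675781), 16.208650588989258) 106.80376671691877 260.811320754717 186.28301886792454
```

```bash
python3 -m inch '[-0.007,0.004,-0.02,0,0,0,255, 0,0,-0.03,0,0,0,255, 0,0,-0.03,0,0,0,255, 0,0,-0.012,0,0,0,255, 0,0,0,0,0,0,255, 0,0,0,0,0,0,255]'
python3 -m inch '[0,0,-0.004,0,0,0,255, 0,0,0,0,0,0,255, 0,0,0,0,0,0,255]'| grep -E 'pos|for'
```

```text
time: 32.45
tool_pos: [634.2, -114.2, 118.1]
tcp_rot: [-180.0, -0.0, -179.1]
ft_force: [0.0, 0.4, 0.6]
finger_gap: -0.3
tool_pos: [633.9, -113.7, 113.2]
ft_force: [-0.3, -1.1, -0.4]
```

```bash
python3 -m inch '[0,0,-0.005,0,0,0,255, 0,0,0,0,0,0,255, 0,0,0,0,0,0,255]'| grep -E 'pos|for'
python3 -m inch '[0,0,-0.003,0,0,0,255, 0,0,0,0,0,0,255, 0,0,0,0,0,0,255]'| grep -E 'pos|for'
python3 -m inch '[0,0,-0.002,0,0,0,255, 0,0,0,0,0,0,255]'| grep -E 'pos|for'
```

```text
tool_pos: [633.1, -113.5, 106.9]
ft_force: [-0.6, 0.5, 0.4]
tool_pos: [633.5, -113.6, 104.5]
ft_force: [0.4, 0.2, 2.1]
tool_pos: [633.6, -113.6, 102.3]
ft_force: [0.0, 0.9, 1.9]
```

```bash
python3 -m inch '[0,0,-0.002,0,0,0,255, 0,0,0,0,0,0,255]'| grep -E 'pos|for'
python3 -m inch '[0,0,-0.0015,0,0,0,255, 0,0,0,0,0,0,255, 0,0,0,0,0,0,255]'| grep -E 'pos|for'
```

```text
tool_pos: [633.6, -113.7, 100.3]
ft_force: [0.2, -0.1, 3.5]
tool_pos: [633.6, -113.7, 100.0]
ft_force: [-3.6, 0.4, 9.7]
```

The button bottomed out (9.7 N, about 6 mm of travel). Next I'll move up to the plate at (428,-175).

```bash
python3 -m inch '[0,0,0.02,0,0,0,255, 0,0,0.035,0,0,0,200, 0,0,0.035,0,0,0,75, -0.024,-0.007,0,0,0,2,75, -0.026,-0.009,0,0,0,2,75, -0.026,-0.009,0,0,0,2,75, -0.026,-0.009,0,0,0,2,75, -0.026,-0.009,0,0,0,0.8,75, -0.026,-0.009,0,0,0,0,75, -0.026,-0.009,0,0,0,0,75]' 80 | grep pos
python3 -m inch '[-0.024,-0.007,-0.01,0,0,0,75, 0,0,-0.02,0,0,0,75, 0,0,0,0,0,0,75, 0,0,0,0,0,0,75]'; python3 ws.py w15
```

```text
tool_pos: [451.9, -174.7, 188.2]
time: 35.45
tool_pos: [429.0, -181.3, 158.5]
tcp_rot: [180.0, -0.2, -170.2]
ft_force: [-0.6, -0.9, 0.4]
finger_gap: 60.1
tcp [ 429.  -181.3  158.5] [ 180.    -0.2 -170.2]
plate 457.1 -51.1 size 90 45 yaw 13.2 px 366 228
plate 428.1 -176.8 size 89 45 yaw 9.7 px 251 180
```

```bash
python3 -m inch '[0,0.004,-0.03,0,0,0,75, 0,0,-0.035,0,0,0,75, 0,0,-0.035,0,0,0,75, 0,0,-0.03,0,0,0,75, 0,0,-0.017,0,0,0,75, 0,0,-0.008,0,0,0,75, 0,0,0,0,0,0,75, 0,0,0,0,0,0,75]'
```

```text
time: 36.3
tool_pos: [430.5, -178.1, 5.1]
tcp_rot: [-179.9, -0.1, -170.2]
ft_force: [0.1, 0.3, 0.6]
finger_gap: 60.4
```

```bash
python3 -m inch '[0,0,-0.004,0,0,0,75, 0,0,-0.003,0,0,0,75, 0,0,0,0,0,0,110, 0,0,0,0,0,0,130, 0,0,0,0,0,0,150, 0,0,0,0,0,0,200, 0,0,0,0,0,0,200]' 80
python3 -m inch '[0,0,0.01,0,0,0,200, 0,0,0.03,0,0,0,200, 0,0,0.035,0,0,0,200, 0,0,0.035,0,0,0,200, 0,0,0.03,0,0,0,200, 0,-0.02,0.01,0,0,-1,200, 0.002,-0.035,0,0,0,-1,200, 0.002,-0.04,0,0,0,-1,200, 0.002,-0.04,0,0,0,0,200, 0.003,-0.04,0,0,0,0,200]'
python3 -m inch '[0.003,-0.033,0,0,0,0,200, 0,0,0,0,0,0,200, 0,0,0,0,0,0,200]'; python3 ws.py w16 150
```

```text
time: 37.0
tool_pos: [430.4, -178.1, -1.6]
tcp_rot: [-179.9, -0.1, -170.2]
ft_force: [-3.7, 2.2, 13.0]
finger_gap: 42.5
time: 38.0
tool_pos: [438.0, -354.0, 147.1]
tcp_rot: [-180.0, -0.1, -173.2]
ft_force: [0.3, 0.3, -1.5]
finger_gap: 42.1
time: 38.3
tool_pos: [440.8, -385.9, 146.4]
tcp_rot: [180.0, -0.2, -173.3]
ft_force: [-0.1, 0.7, -2.2]
finger_gap: 42.2
tcp [ 440.8 -385.9  146.4] [ 180.    -0.2 -173.3]
plate 578.1 -115.2 size 80 38 yaw 40.6 px 499 368
plate 414.5 -224.7 size 45 23 yaw 16.8 px 497 233
plate 440.6 -384.7 size 93 46 yaw 6.6 px 256 222
```

View pics/w16.png

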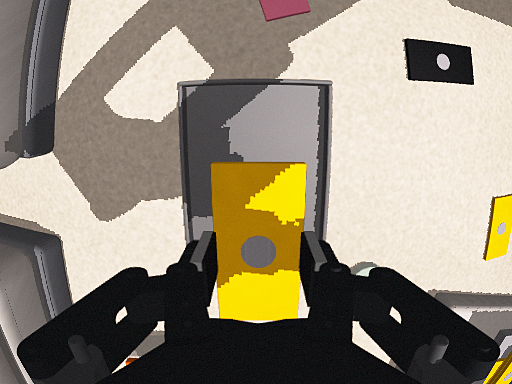

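The plate is centred over the tray (rims at u=183 and 328). I'll lower and release.

```bash
python3 -m inch '[0,0,-0.03,0,0,0,200, 0,0,-0.035,0,0,0,200, 0,0,-0.035,0,0,0,200, 0,0,-0.025,0,0,0,200, 0,0,-0.01,0,0,0,200, 0,0,0,0,0,0,200, 0,0,0,0,0,0,200]'
python3 -m inch '[0,0,-0.003,0,0,0,200, 0,0,-0.002,0,0,0,200, 0,0,0,0,0,0,200]'|grep -E 'pos|for'
```

```text
time: 39.05
tool_pos: [442.2, -385.9, 13.3]
tcp_rot: [-179.9, -0.1, -173.2]
ft_force: [1.2, -1.0, -2.2]
finger_gap: 42.2
tool_pos: [441.6, -385.9, 7.4]
ft_force: [-0.5, 0.2, -2.5]
```

```bash
python3 -m inch '[0,0,-0.003,0,0,0,200, 0,0,0,0,0,0,110, 0,0,0,0,0,0,90, 0,0,0,0,0,0,70, 0,0,0,0,0,0,70, 0,0,0.03,0,0,0,70, 0,0,0.04,0,0,0,70, 0,0,0.04,0,0,0,70, 0,0.02,0.03,0,0,1,70, 0.002,0.035,0.01,0,0,1,70]'|grep -E 'pos|for'
python3 -m inch '[0.002,0.04,0,0,0,1,75, 0.002,0.04,0,0,0,1,75, 0.002,0.04,0,0,0,1,75, 0.002,0.04,0,0,0,1,75, 0.002,0.04,0,0,0,0.4,75, 0.002,0.04,0,0,0,0,75, 0.002,0.035,0,0,0,0,75, 0,0,0,0,0,0,75, 0,0,0,0,0,0,75]'; python3 ws.py w17
```

```text
tool_pos: [444.9, -333.3, 158.9]
ft_force: [1.0, 0.4, 0.3]
time: 41.25
tool_pos: [457.5, -55.2, 154.1]
tcp_rot: [-179.9, -0.1, -166.7]
ft_force: [-0.1, 0.3, -0.0]
finger_gap: 60.3
tcp [457.5 -55.2 154.1] [-1.799e+02 -1.000e-01 -1.667e+02]
plate 457.0 -51.3 size 90 45 yaw 13.3 px 259 176
plate 439.1 -384.3 size 91 45 yaw 6.4 px 16 114
```

```bash
python3 -m inch '[0,0.004,-0.03,0,0,0,75, 0,0,-0.035,0,0,0,75, 0,0,-0.035,0,0,0,75, 0,0,-0.03,0,0,0,75, 0,0,-0.012,0,0,0,75, 0,0,-0.008,0,0,0,75, 0,0,0,0,0,0,75, 0,0,0,0,0,0,75]'
```

```text
time: 42.1
tool_pos: [458.6, -52.2, 5.2]
tcp_rot: [-179.9, -0.0, -166.8]
ft_force: [0.9, 0.4, 0.5]
finger_gap: 60.3
```

```bash
python3 -m inch '[0,0,-0.004,0,0,0,75, 0,0,-0.003,0,0,0,75, 0,0,0,0,0,0,110, 0,0,0,0,0,0,130, 0,0,0,0,0,0,150, 0,0,0,0,0,0,200, 0,0,0,0,0,0,200]' 80
python3 -m inch '[0,0,0.01,0,0,0,200, 0,0,0.03,0,0,0,200, 0,0,0.035,0,0,0,200, 0,0,0.035,0,0,0,200, 0,0,0.03,0,0,0,200, 0,-0.02,0.01,0,0,-1,200, -0.002,-0.035,0,0,0,-1,200, -0.002,-0.04,0,0,0,-1,200, -0.002,-0.04,0,0,0,-1,200, -0.002,-0.04,0,0,0,-1,200]' |grep -E 'pos|for|gap'
python3 -m inch '[-0.002,-0.04,0,0,0,-1,200, -0.002,-0.04,0,0,0,-0.4,200, -0.002,-0.04,0,0,0,0,200, -0.003,-0.037,0,0,0,0,200, 0,0,0,0,0,0,200, 0,0,0,0,0,0,200]'; python3 ws.py w18 150
```

```text
time: 42.8
tool_pos: [458.5, -51.7, -1.6]
tcp_rot: [-179.9, -0.0, -166.8]
ft_force: [-4.2, 1.6, 13.3]
finger_gap: 42.5
tool_pos: [448.9, -227.9, 147.1]
ft_force: [0.6, -0.6, -2.5]
finger_gap: 42.0
time: 44.4
tool_pos: [439.8, -383.9, 146.5]
tcp_rot: [180.0, -0.2, -173.3]
ft_force: [1.1, 0.4, -2.8]
finger_gap: 41.7
tcp [ 439.8 -383.9  146.5] [ 180.    -0.2 -173.3]
plate 577.4 -113.0 size 80 38 yaw 40.6 px 500 370
plate 435.0 -383.3 size 104 46 yaw 6.8 px 257 230
```

```bash
python3 -m inch '[0,0,-0.03,0,0,0,200, 0,0,-0.035,0,0,0,200, 0,0,-0.035,0,0,0,200, 0,0,-0.025,0,0,0,200, 0,0,-0.006,0,0,0,200, 0,0,0,0,0,0,200, 0,0,0,0,0,0,200]' |grep -E 'pos|for|gap'
python3 -m inch '[0,0,-0.004,0,0,0,200, 0,0,0,0,0,0,200]'|grep -E 'pos|for'
```

```text
tool_pos: [441.5, -384.0, 17.7]
ft_force: [0.4, -0.4, -1.9]
finger_gap: 42.3
tool_pos: [441.0, -384.2, 12.9]
ft_force: [0.2, 0.0, -1.8]
```

```bash
python3 -m inch '[0,0,-0.002,0,0,0,200, 0,0,0,0,0,0,110, 0,0,0,0,0,0,90, 0,0,0,0,0,0,70, 0,0,0,0,0,0,70, 0,0,0.03,0,0,0,70, 0,0,0.04,0,0,0,70, 0,0,0.04,0,0,0,70, -0.01,0.02,0.03,0,0,0,70, -0.02,0.035,0.01,0,0,0,70]'|grep -E 'pos|for'
python3 -m inch '[-0.02,0.04,0,0,0,0,0, -0.02,0.04,0,0,0,0,0, -0.02,0.04,0,0,0,0,0, 0,0,0,0,0,0,0]' | grep pos
python3 - <<'E'
from h import *
a,d=snap('scene'); b,e=snap('top')
print(blobs('scene',a,*YEL,10)); print(blobs('top',b,*YEL,10)); print('cap',blobs('scene',a,*RED,10,6))
C=cloud('top',e); B=C-np.array([644,-8.5,0]); an=np.radians(-5); X=B[...,0]*np.cos(an)+B[...,1]*np.sin(an); Y=-B[...,0]*np.sin(an)+B[...,1]*np.cos(an)
m=(abs(X)>50)&(abs(X)<64)&(abs(Y)<52)&(C[...,2]>70); print('pan floor z',np.median(C[m][:,2]))
cr=np.hstack([cv2.resize(a[130:310,120:380],(780,540))]); cv2.imwrite('pics/f1.png',cr[:,:,::-1])
E
```

```text
tool_pos: [412.4, -331.1, 164.8]
ft_force: [-0.2, 0.8, 0.1]
tool_pos: [347.8, -204.5, 158.6]
[(439, -383, 96, 50, 7.5, [162, 273]), (613, 23, 98, 97, -3.5, [289, 234])]
[(441, -383, 93, 49, 7.3, [395, 209]), (667, -10, 99, 98, 0.2, [265, 134])]
cap [(540, 226, 35, 32, -73.7, [314, 188])]
pan floor z 91.75641925574735
```

View pics/f1.png

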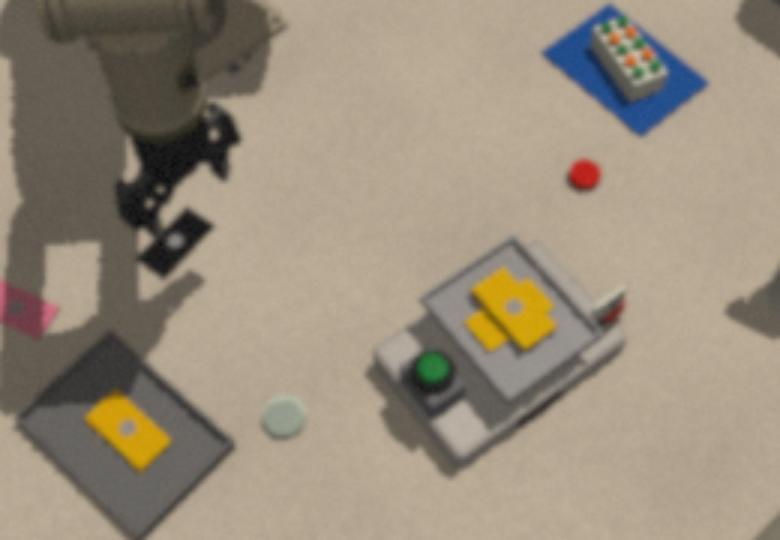

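The final scene crop shows the rack upright on the mat (630,60), three plates in the pan (510,310), two stacked in the tray (128,430), and the cap and dish in place. The pan floor reads 91.8 mm, a sink of about 37 mm, the same as when I recorded.

```bash
python3 -c "
from bench import r
print(r.sense()['time'], r.hand_in())"
```

```text
the job is handed in; nothing more can be done
46.85 None
```

The counterweight is made up with three plates, and the job was handed in at 46.9 s of the 208 s allowed.

- **Order of work:** I stood the rack upright on the blue mat, then laid three of the five plates crosswise in the pan. With the needle at rest in the band I pressed the green button, and then stacked the other two plates in the grey tray.
- **Needle:** It measured about z = 55 mm, inside the red band of roughly 50.3–70.7 mm. It sits about 5.5 mm below the middle, against the allowed 10 mm. I did not view the needle again after the press. The final pan floor height (about 92 mm, 37 mm of sink) agrees with the earlier needle reading (38 mm of sink).
- **Button:** It reached the bottom of its travel at 9.7 N.
- **Disturbances:** One plate was knocked about 3 cm aside. I found it again with the wrist camera before picking it up. I saw no slip of the grip.
- **Final view:** The rack, both plate stacks, and the cap and dish are where they should be. No check failed or disagreed.

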